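Find the rocking case foot, push it home and hold it

ROBOT

A 7-joint arm with a two-finger parallel gripper is mounted at the origin on the work surface. World frame = base frame: x ahead of the robot, y to its left, z up, the work surface at z = 0. Lengths are in mm, angles in degrees, forces in N, time in s.
With the tool pointing down it reaches from about 425 to 950 mm from the base axis. Payload 4.7 kg.
Tool frame: the origin (TCP) lies at the very end of the fingers, on their centre line; the grasp point (between the pads) lies 19 mm behind it; z points along the fingers, y is the direction in which the jaws open and shut (so a half turn about z gives the same grasp; the last joint's range is limited). The gripper opens to 85 mm and grips with 20 to 120 N. Pads are 22 mm wide; open, the fingers measure 114 mm over their backs; the gripper's body (76 mm by 85 mm) begins 54 mm behind the grasp point. The pads swing forward as they close: fully open they stand 13 mm farther back than shut.
Start: joints at [-1.656, 26.849, -2.785, 87.806, 1.381, 65.374, -4.715], TCP at [675.017, 0.046, 231.335] pointing down, gripper open.
Joint ranges: [-148.3, 148.3], [-19.14, 114.17], [-79.39, 73.82], [5.75, 140.21], [-59.74, 239.74], [12.07, 113.84], [-152.46, 152.46]. Speed limits (degrees/s): [147.25, 147.25, 180, 180, 180, 180, 180].

INTERFACE

Orientations are given as [roll, pitch, yaw] about the fixed x, y, z axes, in that order (R = Rz(yaw) Ry(pitch) Rx(roll)).
In Python, from station import env gives the robot as it stands. The module is installed in compiled form; this text tells all that it offers. Calls block until the motion is done:
- env.move_ptp(position, orientation): joint-space move of the TCP to a pose.
- env.servo_line(position, orientation=None, rate=150): straight line of the TCP; orientation=None keeps the orientation; rate is the mean speed in mm/s.
- env.movej(angles): joint-space move.
- env.move_gripper(opening, newtons=None): finger opening in mm; newtons is the grip in N (None keeps the last); returns when the fingers have stopped.
- env.dwell(seconds).
- env.inverse_kinematics(position, orientation): joint angles nearest the present ones, or None.
- env.snapshot(name): name is "scene" or "side" or "wrist"; returns a dict with "img" (384x512x3 uint8, red, green, blue), "z_map" (384x512 float32, mm along the optical axis (not along the pixel's ray), 0 where there is no reading), "fx", "fy", "cx", "cy" (pixels), "rvec" (rotation vector, rad) and "tvec" (3), from world to camera coordinates, as OpenCV has them. Camera axes: x right, y down, z forward; pixel columns grow to the right and rows downward; lengths in mm; the calibration is good to about 2 mm. A picture is of the moment at which its call begins.
A pose or a line that the arm cannot do raises env.MotionError and nothing moves.
- env.close_job(): hands the job in, once; it reports no verdict.
Readings, each from a call of its own:
- env.current_time(): time.
- env.current_joints(): joint angles.
- env.current_qd(): joint speeds.
- env.current_tau(): joint torques, N m.
- env.current_eef_pos(): TCP position.
- env.current_eef_rot(): TCP orientation.
- env.current_force(): force on the tool from outside, world axes, zero at the start.
- env.current_moment(): the same for the moment, N m.
- env.current_gripper_width(): finger opening in mm.
Only numpy, scipy, OpenCV 4.12 (cv2) and the standard library are available. Lean on these libraries where they do the work, as an engineer would, in place of code of your own. Each camera call takes 0.05 s, during which the arm holds its last target. There are 200 camera calls.

TASK

One of the four chrome feet on the upturned case was never pushed home and rocks. Press down near the edge of the feet, one after another, to find the one that rocks, then press that one on its crown until it sits fully home and level on its packing. Finish with the fingertips still pressing down on it, so that the glue on its stud can grip; grasp and lift nothing, and leave the lock, dish and punch where they are.

Things in the scene. Friction and masses are not known exactly. Their poses are not given: they have to be found in the camera images.
- case: bottom half of a small hard travel case upside down on the desk, dark brown, leather edging, brass corner caps, 200 mm (x) by 290 mm (y) by 55 mm high, flat face upwards; it does not shift. Origin: centre of its underside, on the desk; its flat top is 55 mm above. The four feet stand at x = +-55 mm, y = +-95 mm in its frame; a carrying handle is on its -x side.
- foot_1: one of four outwardly identical chrome push-in feet on the case's top. Flange 52 mm across, 3 mm thick; on it a low dome 45 mm across at its base, 41 mm at 8.5 mm, 33 mm at 12.5 mm, 20 mm at 15 mm up; crown 16 mm up (all above the flange's underside). Origin: on the axis, at the flange's underside; z along the axis, up. A barbed stud below goes into a socket and keeps it from being pulled out.
- foot_2: the same as foot_1. Under every foot lies its own round cork packing, 47 mm across and 2 to 8 mm thick; the thicknesses differ from foot to foot and from day to day, so height alone does not tell the loose foot. The loose one may be at any of the four corners. A foot that is home has its flange firmly on its packing and hardly gives (under 1 mm) when pressed anywhere.
- foot_3: the same as foot_1. Whichever foot is loose stands level with its flange 4 mm above its packing. Pressed near its edge (12 to 22 mm from the axis) with 2 to 6 N it tips by up to 0.17 rad until that edge meets the packing; the pressed spot sinks 2 to 4 mm. Let go, it springs back level. Edge presses below 20 N do not send it home.
- foot_4: the same as foot_1. Whichever foot is loose resists a press on its crown up to about 12 N (16 N if 6 mm off centre), then slides straight down the 4 mm and stays down, its flange on the packing.
- trunk_lock: round brass trunk lock lying loose on a cork-lined wooden turntable (200 mm across, its cork 28 mm above the desk) to the right of the case; lock 76 mm across, 23 mm high, 0.4 kg. Origin: centre of its underside. To be left alone.
- dish: white ceramic parts dish, loose, 110 mm across, 28 mm high, to the left of the case. Origin: centre of its underside. To be left alone.
- punch: stubby black steel punch standing upright on its butt, loose, 24 mm across, 78 mm high, left of the case. Origin: centre of its underside. To be left alone.

How it is judged (in metres and radians):
On the way, in this order (a step that is already met when the one before it is completed fails the run):
1. the loose foot is pressed off its centre and is seen to rock (tips by more than 0.06 rad) (angle between any of foot_1, foot_2, foot_3, foot_4's own z axis and vertical above 0.06 rad), for 0.1 s.
2. the foot that rocked is pressed home: more than 2.5 mm below where it stood at the start, level, fingertips on it (((distance of foot_1 from where it was at the start of the episode above 0.0025 m and angle between foot_1's own z axis and vertical below 0.04 rad and contact force between the fingers and foot_1 above 2 N) or (distance of foot_2 from where it was at the start of the episode above 0.0025 m and angle between foot_2's own z axis and vertical below 0.04 rad and contact force between the fingers and foot_2 above 2 N) or (distance of foot_3 from where it was at the start of the episode above 0.0025 m and angle between foot_3's own z axis and vertical below 0.04 rad and contact force between the fingers and foot_3 above 2 N) or (distance of foot_4 from where it was at the start of the episode above 0.0025 m and angle between foot_4's own z axis and vertical below 0.04 rad and contact force between the fingers and foot_4 above 2 N))), for 0.2 s.
At the end, for the whole second after the job is handed in: The foot that was loose sits at least 2.5 mm lower than at the start (of its 4 mm), level within 0.04 rad, with the fingertips pressing on it by more than 2 N; the other three feet are within 1.5 mm of where they were; lock, dish and punch stand still (((distance of foot_1 from where it was at the start of the episode above 0.0025 m and angle between foot_1's own z axis and vertical below 0.04 rad and contact force between the fingers and foot_1 above 2 N and distance of each of foot_2, foot_3, foot_4 from where it was at the start of the episode below 0.0015 m) or (distance of foot_2 from where it was at the start of the episode above 0.0025 m and angle between foot_2's own z axis and vertical below 0.04 rad and contact force between the fingers and foot_2 above 2 N and distance of each of foot_1, foot_3, foot_4 from where it was at the start of the episode below 0.0015 m) or (distance of foot_3 from where it was at the start of the episode above 0.0025 m and angle between foot_3's own z axis and vertical below 0.04 rad and contact force between the fingers and foot_3 above 2 N and distance of each of foot_1, foot_2, foot_4 from where it was at the start of the episode below 0.0015 m) or (distance of foot_4 from where it was at the start of the episode above 0.0025 m and angle between foot_4's own z axis and vertical below 0.04 rad and contact force between the fingers and foot_4 above 2 N and distance of each of foot_1, foot_2, foot_3 from where it was at the start of the episode below 0.0015 m)) and linear speed of each of trunk_lock, dish, punch below 0.01 m/s); the arm keeps its last pose, push and grip.
It fails at once if the lock, the dish or the punch is shifted or lifted (more than 15 mm) (distance of any of trunk_lock, dish, punch from where it was at the start of the episode above 0.015 m).
It fails at once if a foot is pulled up or wrenched out of its place (more than 7 mm) (distance of any of foot_1, foot_2, foot_3, foot_4 from where it was at the start of the episode above 0.007 m).
It also fails if it takes over 48 s, if anything falls off the work surface, if the arm or the gripper's body presses on something with over 40 N, if the wrist force passes 120 N, or if a joint passes its speed limit or range.

## Working session

There is one attempt and no reset: what is moved stays moved. The work goes in short steps, each a Python script; the robot and the scene stay as the last script left them, time stands still between calls to the robot, and variables do not carry over. Pictures are saved under pics/ and viewed, about 8 in all and at most 12, crops included, and the job is handed in when it is done.

```bash
mkdir -p pics; cat > h.py <<'E'
import numpy as np, cv2
from station import env
def snap(n,f):
    s=env.snapshot(n); cv2.imwrite('pics/'+f,s['img'][:,:,::-1]); np.savez('pics/'+f[:-4]+'.npz',**s); return s
def cloud(s):
    R=cv2.Rodrigues(np.array(s['rvec'],float))[0]; z=s['z_map'].astype(float)
    v,u=np.mgrid[:z.shape[0],:z.shape[1]]
    P=np.stack([(u-s['cx'])/s['fx']*z,(v-s['cy'])/s['fy']*z,z],-1)-np.array(s['tvec']).ravel()
    W=P@R; W[z==0]=np.nan; return W
E
python3 - <<'E'
from h import *
a=snap('scene','scene.png'); b=snap('side','side.png')
cv2.imwrite('pics/both.png',cv2.resize(np.hstack([a['img'],b['img']])[:,:,::-1],(800,300)))
for s in(a,b):
    W=cloud(s); R=cv2.Rodrigues(np.array(s['rvec'],float))[0]; print('cam',-R.T@np.array(s['tvec']).ravel())
    m=(W[...,2]>50)&(W[...,2]<60); print(m.sum(), np.nanpercentile(W[m],[1,50,99],axis=0))
print(env.current_time(),env.current_force())
E
```

```text
cam [1519.35445885  172.69833415  803.50006801]
6069 [[ -671.68835248 -1372.70093316    50.22065382]
 [  571.03437824    19.09673014    55.31405177]
 [  683.02501136   605.54150641    59.49955084]]
cam [323.78785302 990.96203969 784.2845214 ]
4418 [[ -659.60408788 -2242.07880954    50.27779755]
 [  568.89504422    30.88189043    54.34224132]
 [ 2186.97241041   183.48587501    59.49142003]]
0.1 [ 0.12506819 -1.24961316  0.31464426]
```

View pics/scene.png

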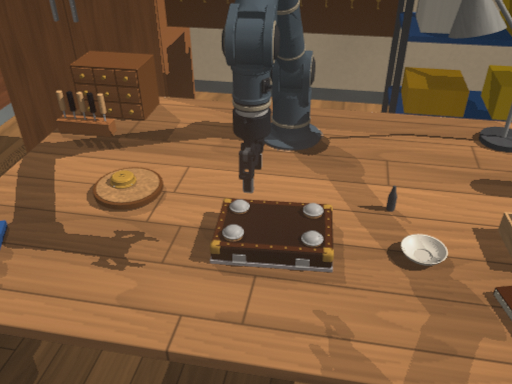

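View pics/side.png

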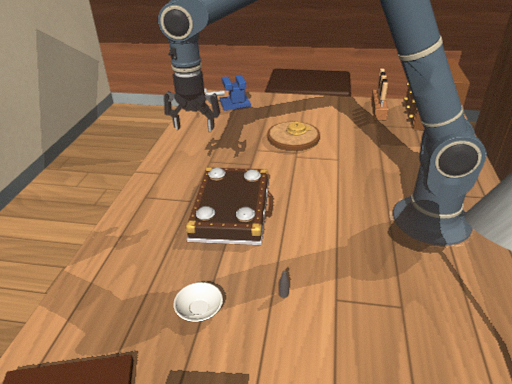

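The scene view shows the case with its feet at about (240,206), (313,211), (233,233) and (312,239). The punch is at (392,200), the dish at (424,250) and the lock at (122,179). In the side view the feet are at (217,174), (252,175), (205,213) and (245,214). Next I measure the case and feet from depth.

```bash
python3 - <<'E'
from h import *
from scipy import ndimage
for n in('scene','side'):
    s=dict(np.load(f'pics/{n}.npz')); W=cloud(s); X,Y,Z=W[...,0],W[...,1],W[...,2]
    reg=(X>400)&(X<750)&(Y>-180)&(Y<230)
    m=reg&(Z>48)&(Z<90)
    r=cv2.minAreaRect(W[m][:,:2].astype(np.float32)); print(n,m.sum(),r)
    t=reg&(Z>51)&(Z<57.5); print('top z',np.median(Z[t]))
    l,k=ndimage.label(reg&(Z>61)&(Z<95))
    for i in range(1,k+1):
        q=W[l==i]
        if len(q)>25: print(len(q),q.mean(0).round(1),q.min(0).round(1),q.max(0).round(1), np.sort(q[:,2])[-8:].mean().round(1))
E
```

```text
scene 5991 ((579.0835571289062, 34.21525573730469), (206.3909454345703, 290.48345947265625), 4.4673686027526855)
top z 55.3046761365466
201 [539.5 -61.8  69.9] [511.3 -89.5  61.2] [557.6 -38.5  79.1] 77.9
216 [525.2 125.9  72. ] [500.6 100.   62.2] [544.1 150.7  81.1] 80.0
249 [648.9 -53.6  72.7] [618.5 -81.5  61.2] [667.  -30.5  81.9] 80.9
253 [634.2 134.   69.4] [607.4 108.6  61. ] [652.4 159.   78.9] 77.5
side 4197 ((575.9274291992188, 36.38996887207031), (200.23402404785156, 293.3468322753906), 4.479497909545898)
top z 54.34554581961788
143 [636.3 -46.8  71.1] [612.8 -71.3  61.5] [663.2 -29.7  80.2] 78.7
134 [527.3 -54.8  69. ] [504.9 -81.2  61.2] [554.2 -35.2  78. ] 76.6
182 [622.3 141.4  68.6] [599.2 114.9  61.1] [649.  160.7  78.1] 76.4
196 [512.9 133.6  71.4] [488.5 107.5  61.6] [539.5 153.   80.5] 79.4
```

```bash
cat >> h.py <<'E'
yaw=4.47; C=np.array([577.5,35.3])
Rc=np.array([[np.cos(np.radians(yaw)),-np.sin(np.radians(yaw))],[np.sin(np.radians(yaw)),np.cos(np.radians(yaw))]])
feet={(a,b):C+Rc@np.array([55*a,95*b]) for a in(1,-1) for b in(1,-1)}
E
python3 - <<'E'
from h import *
from scipy.spatial.transform import Rotation as Ro
print({k:v.round(1) for k,v in feet.items()})
r=env.current_eef_rot(); print('rot',r,Ro.from_euler('xyz',r,degrees=True).as_matrix().round(2))
s=snap('wrist','wrist.png'); W=cloud(s)
R=cv2.Rodrigues(np.array(s['rvec'],float))[0]
im=s['img'][:,:,::-1].copy()
for k,c in feet.items():
    p=cv2.projectPoints(np.array([[*c,78.]]),np.array(s['rvec'],float),np.array(s['tvec'],float),np.array([[s['fx'],0,s['cx']],[0,s['fy'],s['cy']],[0,0,1.]]),None)[0].ravel(); print(k,p.round(0))
    if abs(p).max()<3000: cv2.drawMarker(im,(int(p[0]),int(p[1])),(0,0,255),0,14)
    m=(np.hypot(W[...,0]-c[0],W[...,1]-c[1])<30)&(W[...,2]>62)&(W[...,2]<95)
    if m.sum()>50: print('  wrist',m.sum(),W[m].mean(0).round(1),W[m].min(0).round(1),W[m].max(0).round(1))
cv2.imwrite('pics/wristm.png',im)
env.move_gripper(0,40); print(env.current_time(),env.current_gripper_width(),env.current_eef_pos(),[env.current_force().round(2) if hasattr(env.current_force(),'round') else env.current_force() for _ in range(3)])
for y in(0,90,-90,180): print(y,[env.inverse_kinematics([*c,100],[180,0,y+yaw]) is not None for c in feet.values()])
E
```

```text
{(1, 1): array([624.9, 134.3]), (1, -1): array([639.7, -55.1]), (-1, 1): array([515.3, 125.7]), (-1, -1): array([530.1, -63.7])}
rot [-1.79896786e+02  4.02525584e-03  9.00021422e+01] [[-0.  1. -0.]
 [ 1.  0. -0.]
 [-0. -0. -1.]]
(1, 1) [204.  27.]
  wrist 2626 [626.7 130.9  70.2] [600.1 106.3  62. ] [650.7 157.   77.5]
(1, -1) [228. 224.]
  wrist 1555 [640.6 -53.7  73.7] [614.2 -83.   63.9] [664.9 -31.9  81.1]
(-1, 1) [82. 38.]
  wrist 2659 [520.  122.7  73.1] [490.2  98.2  63.3] [541.8 148.8  81. ]
(-1, -1) [128. 231.]
  wrist 1489 [533.6 -61.8  70.6] [504.6 -91.2  62.1] [555.7 -39.9  78.4]
0.9167 0.004546907038713671 [6.75029065e+02 3.65664088e-02 2.31337362e+02] [array([-0.19,  0.58,  0.44]), array([-0.19,  0.58,  0.44]), array([-0.19,  0.58,  0.44])]
0 [True, True, True, True]
90 [True, True, True, True]
-90 [True, True, True, True]
180 [True, True, True, True]
```

View pics/wristm.png

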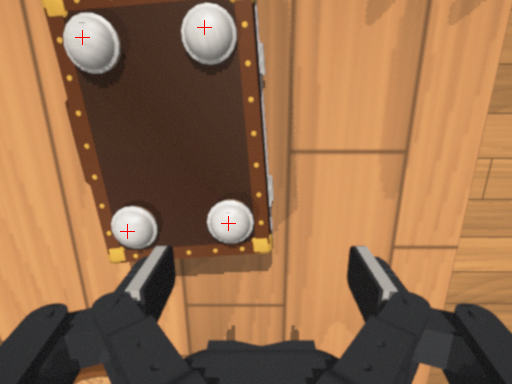

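The marks agree with the foot outlines to within a couple of mm, allowing for perspective on the crowns. Dome centres are at (209,33), (229,221), (91,42) and (134,227). Next I edge-press each foot with the closed fingertips.

```bash
cat >> h.py <<'E'
feet={k:v+[0.7,-1.0] for k,v in feet.items()}
crown={(1,1):77.5,(1,-1):80.5,(-1,1):80.3,(-1,-1):77.5}
ROT=[180,0,90+yaw]
pos=lambda: np.array(env.current_eef_pos()); frc=lambda: np.array(env.current_force())
def press(xy,z0,zmin,fmax,step=0.5,rate=15):
    """descend in small steps from z0 until the upward force rises by fmax; returns [(z,dFz)]"""
    env.servo_line([*xy,z0],ROT,rate=80); env.dwell(.15); b=frc(); z=z0; log=[]
    while z>zmin:
        z-=step; env.servo_line([*xy,z],ROT,rate=rate); f=frc()-b; log.append((round(pos()[2],2),round(f[2],1),round(float(np.linalg.norm(f)),1)))
        if abs(f[2])>fmax or np.linalg.norm(f)>fmax+5: break
    return log
E
cat > probe.py <<'E'
from h import *; import sys
for k in [(1,-1),(-1,-1),(-1,1),(1,1)]:
    xy=feet[k]+Rc@np.array([0,25*k[1]])
    if pos()[2]>150: env.move_ptp([*xy,crown[k]+25],ROT)
    else: env.servo_line([*xy,crown[k]+25],ROT,rate=250)
    L=press(xy,crown[k]+1.5,crown[k]-14,6)
    on=[l for l in L if l[2]>1]; sink=on[0][0]-L[-1][0] if on else None
    print(k,'t',round(env.current_time(),1),'sink',sink,L[-14:])
    if sink is None: break
    if sink>1.5: env.dwell(.3); print('LOOSE',k,pos(),frc()); break
    env.servo_line([*xy,crown[k]+25],ROT,rate=150)
    if '1' in sys.argv: break
E
python3 probe.py 1
```

```text
(1, -1) t 6.9 sink 8.720000000000013 [(np.float64(78.97), np.float64(0.4), 0.9), (np.float64(78.44), np.float64(0.3), 0.3), (np.float64(77.95), np.float64(0.8), 1.4), (np.float64(77.47), np.float64(0.7), 1.7), (np.float64(76.95), np.float64(0.6), 2.4), (np.float64(76.45), np.float64(0.0), 1.1), (np.float64(75.99), np.float64(1.4), 1.4), (np.float64(75.59), np.float64(2.1), 2.4), (np.float64(75.13), np.float64(2.1), 2.9), (np.float64(74.71), np.float64(2.5), 3.9), (np.float64(74.24), np.float64(2.7), 4.5), (np.float64(73.81), np.float64(5.2), 7.0), (np.float64(73.36), np.float64(5.6), 8.4), (np.float64(72.96), np.float64(7.0), 9.1)]
LOOSE (1, -1) [642.77145992 -82.29945656  73.00838897] [-0.32083417 -4.96722412  6.38599969]
```

Contact is near z = 76.2 and it sinks about 3 mm at 7 N, but the fingertip also slipped 1.3 mm outward on the dome. I'm checking for tilt independently with the depth change while I still press.

```bash
python3 - <<'E'
from h import *
for n in('scene','side'):
    a=dict(np.load(f'pics/{n}.npz')); b=snap(n,n+'_p.png'); A,B=cloud(a),cloud(b)
    for k in feet:
        c=feet[k]; out=[]
        for lo,hi in((-26,-12),(-12,0),(0,12),(12,26)):
            d=(A[...,:2]-c)@Rc; m=(np.hypot(d[...,0],d[...,1])<26)&(A[...,2]>60)&(B[...,2]>58)&(B[...,2]<95)&(d[...,1]>lo)&(d[...,1]<hi)
            out.append((int(m.sum()),np.round(np.median((b['z_map']-a['z_map'])[m]),1) if m.sum()>5 else None))
        print(n,k,out)
E
```

```text
scene (1, 1) [(52, np.float32(-0.1)), (75, np.float32(-0.1)), (69, np.float32(0.7)), (51, np.float32(0.8))]
scene (1, -1) [(40, np.float32(-0.9)), (67, np.float32(0.5)), (79, np.float32(-0.6)), (60, np.float32(-1.5))]
scene (-1, 1) [(42, np.float32(0.6)), (62, np.float32(-0.3)), (56, np.float32(-0.1)), (44, np.float32(-1.2))]
scene (-1, -1) [(31, np.float32(-0.5)), (54, np.float32(0.3)), (57, np.float32(-1.1)), (48, np.float32(0.3))]
side (1, 1) [(5, None), (39, np.float32(0.1)), (65, np.float32(-0.4)), (70, np.float32(-0.2))]
side (1, -1) [(2, None), (20, np.float32(-0.1)), (44, np.float32(-1.2)), (55, np.float32(-0.7))]
side (-1, 1) [(7, np.float32(0.9)), (32, np.float32(-0.2)), (67, np.float32(-0.5)), (73, np.float32(0.2))]
side (-1, -1) [(2, None), (25, np.float32(1.1)), (43, np.float32(-0.0)), (55, np.float32(-0.1))]
```

The depth noise is about 1 mm. It hints at a rise on the far side of this foot but doesn't settle it. I'll press the other feet the same way for comparison.

```bash
sed -i "s/^for k in .*/for k in [(-1,-1),(-1,1),(1,1)]:/; s/if sink>1.5: .*/print('  slip',(pos()[:2]-xy).round(2))/; s/env.servo_line(\[\*xy,crown\[k\]+25\],ROT,rate=150)/p=pos(); env.servo_line([p[0],p[1],crown[k]+20],ROT,rate=150)/" probe.py
sed -i "s/round(pos()\[2\],2),round(f\[2\],1)/round(float(pos()[2]),2),round(float(f[2]),1)/" h.py
python3 - <<'E'
from h import *
p=pos(); env.servo_line([p[0],p[1],105],ROT,rate=150)
E
python3 probe.py 1
```

```text
(-1, -1) t 12.9 sink 7.190000000000012 [(77.46, 0.1, 0.7), (76.95, 0.2, 0.3), (76.46, 1.2, 1.4), (75.95, 1.7, 1.8), (75.45, 1.6, 1.8), (74.96, 0.5, 0.7), (74.44, 1.3, 1.3), (73.96, 1.6, 1.7), (73.47, 0.6, 0.7), (72.97, 0.5, 1.0), (72.57, 1.0, 1.6), (72.21, 2.2, 2.7), (71.86, 5.4, 5.9), (71.57, 7.8, 8.2)]
  slip [ 0.37 -0.52]
```

```bash
sed -i "s/\[(-1,-1),(-1,1),(1,1)\]/[(-1,1),(1,1)]/; s/crown\[k\]+1.5,/crown[k]-2,/" probe.py; python3 probe.py
```

```text
(-1, 1) t 17.7 sink 3.450000000000003 [(78.02, 0.6, 0.7), (77.32, 0.1, 0.6), (76.73, -0.3, 1.2), (76.25, -0.6, 0.8), (75.77, 0.3, 0.5), (75.26, 0.8, 1.1), (74.76, 0.3, 0.4), (74.32, -0.4, 0.8), (73.97, 2.0, 2.1), (73.61, 4.1, 4.5), (73.28, 6.1, 6.3)]
  slip [0.29 0.51]
(1, 1) t 22.5 sink 4.6499999999999915 [(75.25, 0.7, 0.9), (74.49, 1.0, 1.5), (73.94, -0.5, 1.3), (73.44, 0.6, 1.1), (72.95, 0.7, 1.2), (72.42, 0.7, 1.4), (71.96, -0.2, 1.5), (71.46, 0.5, 1.1), (71.05, 0.4, 1.0), (70.71, 3.2, 3.3), (70.41, 5.0, 5.0), (70.09, 5.5, 5.8), (69.84, 6.6, 7.0)]
  slip [0.36 0.77]
```

The other three feet are stiff: all the give comes within about 1 mm, mostly slip. Foot (+x,−y) sank about 3 mm at low force, so that's the loose one. I'll rock it once more to be sure, then press its crown.

```bash
python3 - <<'E'
from h import *
k=(1,-1); xy=feet[k]+Rc@np.array([0,-25.])
p=pos(); env.servo_line([p[0],p[1],110],ROT,rate=200); env.servo_line([*xy,100],ROT,rate=250)
L=press(xy,78,69,8); env.dwell(.25); print(env.current_time(),L,(pos()[:2]-xy).round(2))
p=pos(); env.servo_line([p[0],p[1],95],ROT,rate=150)
env.servo_line([*feet[k],90],ROT,rate=150)
L=press(feet[k],83,71,22); print(env.current_time(),L); env.dwell(.4); print(pos(),frc(),env.current_time())
snap('side','side_end.png')
E
```

```text
28.5417 [(77.65, -1.6, 1.7), (76.99, -1.2, 1.6), (76.46, -0.7, 0.8), (75.97, -1.6, 2.0), (75.59, 0.2, 0.8), (75.15, 0.8, 1.4), (74.7, 0.8, 1.0), (74.24, 2.0, 3.2), (73.81, 3.6, 5.6), (73.34, 4.3, 6.8), (72.96, 4.3, 6.9), (72.54, 4.8, 7.6), (72.26, 5.5, 8.2), (72.11, 8.1, 9.6)] [ 0.66 -1.63]
35.5833 [(82.62, -0.9, 2.1), (81.99, 0.5, 0.9), (81.46, 0.5, 1.3), (80.95, 0.1, 1.1), (80.44, 0.9, 1.3), (79.98, -0.8, 0.9), (79.43, -0.4, 1.0), (79.17, 1.4, 1.9), (79.01, 4.7, 4.8), (78.97, 6.6, 6.6), (78.93, 7.7, 7.7), (78.76, 11.1, 11.2), (78.45, 10.2, 10.2), (78.04, 11.6, 11.7), (77.56, 11.9, 12.1), (77.07, 12.2, 12.4), (76.59, 12.7, 12.7), (76.07, 10.9, 11.1), (75.61, 12.4, 12.8), (75.17, 13.8, 14.4), (74.77, 14.2, 14.5), (74.63, 16.5, 17.3), (74.54, 18.5, 19.4), (74.44, 20.3, 21.4)]
[640.80597866 -56.10994614  74.47804311] [-6.98234851 -0.44201984 20.88968759] 35.9833
```

```bash
python3 -c "
import cv2;i=cv2.imread('pics/side_end.png')[150:340,150:340];cv2.imwrite('pics/end.png',cv2.resize(i,None,fx=3,fy=3))"
```

```text
(no output)
```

View pics/end.png

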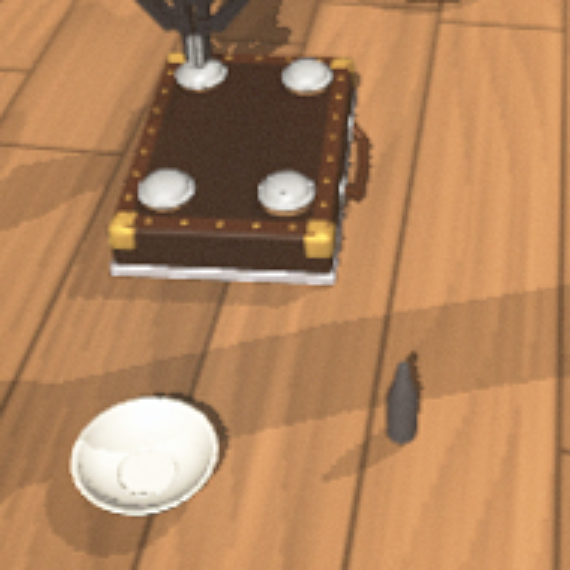

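The fingertips are on the crown of the (+x,−y) foot, at (198,65) in the crop. The dish and punch are where they started, so I'm handing in.

```bash
python3 - <<'E'
from h import *
print(frc(),pos()); env.close_job()
E
```

```text
[-6.00427453  1.56445584 20.64117829] [640.77041229 -56.12446177  74.4533861 ]
the job is handed in; nothing more can be done
```

The loose foot was the one at the case's (+x, −y) corner. I pressed it home on its crown and handed the job in at about 36 s with the fingertips still pressing on it at about 20 N.

- **Finding it:** I edge-pressed all four feet with the closed fingertips. The loose foot sank about 3 mm at up to 7 N. When I rocked it again it sank about 3.5 mm at up to 8 N. The other three gave about 1 mm at 6–8 N; that is slightly over the 1 mm stated for a seated foot, and some of it was the fingertip slipping on the dome.
- **Pressing it home:** On the crown, the force held at 11–14 N while the foot slid down from about z = 79 mm to 74.8 mm. It then went stiff, rising to 20 N within 0.3 mm, which fits the full 4 mm travel.
- **Last checks:** Just before hand-in the upward force was 20.6 N, with about 6 N sideways. The final side picture shows the fingertips on the crown and the dish and punch where they were.

**What I could not confirm:**
- A depth-image check for tilt was too noisy (about 1 mm) to settle anything. The rocking is inferred from the sink and force readings.
- That the foot is level is inferred from the stiff stop, not measured.
- The lock was not in the final picture I viewed, but the arm never went near it.

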